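# Hold a glass cell in the photometer's light path

### The arm

A 7-joint arm with a two-finger parallel gripper is mounted at the origin on a cart in front of the work surface, level with it; the furniture and walls round the work are solid. World frame = base frame: x ahead of the robot, y to its left, z up, the work surface at z = 0. Lengths are in mm, angles in rad, forces in N, time in s.
With the tool pointing down it reaches from about 425 to 975 mm from the base axis. Payload 16.7 kg.
Tool frame: the origin (TCP) lies at the very end of the fingers, on their centre line; the grasp point (between the pads) lies 19 mm behind it; z points along the fingers, y is the line along which they close (so a half turn about z gives the same grasp; the last joint's range is limited). The gripper opens to 85 mm and grips with 20 to 120 N. Pads are 22 mm wide; open, the fingers measure 114 mm over their backs; the gripper's body (76 mm by 85 mm) begins 54 mm behind the grasp point. The pads swing forward as they close: fully open they stand 13 mm farther back than shut.
Start: joints at [0.995, 0.426, 0.074, 1.606, -0.034, 1.111, -0.067], TCP at [279.388, -614.425, 231.302] pointing down, gripper open.
Joint ranges: [-2.85, 2.85], [-0.5, 2.14], [-1.23, 1.37], [0.21, 2.46], [-1.02, 4.16], [0.16, 2.05], [-2.73, 2.73]. Speed limits (rad/s): [1.89, 1.89, 2.39, 2.39, 3.01, 3.01, 3.01].

### API

Orientations are given as a rotation vector (axis times angle).
In Python, from cell import ctrl gives the robot as it stands.
- The arm moves only by the shell command python3 -m jog 'ROWS' [FORCE]. ROWS is JSON, one flat list of numbers, 7 for each row, row after row: the shift along the tool's x, y, z in mm, then the turn, a rotation vector about the tool's x, y, z in degrees, then the opening, from 0 (shut) to 1 (fully open). In form: [tx, ty, tz, rx, ry, rz, fingers, tx, ty, tz, rx, ry, rz, fingers, ...]. A call has 1 to 8 rows; each row is the pose to reach, as a shift and turn from the pose commanded when the call began, along the tool's axes at that moment; what a row does not reach only later rows make up. A row lasts 1/12 s, in which the tool goes at most 41.7 mm and 7.16 degrees, less where a joint would pass 70% of its speed; a pose out of reach is approached as far as the arm can. A call with a gripper value outside its range is refused whole. The fingers move at their own pace and stop on an object; FORCE is the grip in N (left out, the last holds). Time passes only in rows, so rows that repeat a pose let the fingers close. It gives the time, the measured TCP pose, the force, the opening and the grip force at its end, in the units of the state.
- ctrl.observe(): the state, without advancing time (a new reading comes with each control period).
- ctrl.snapshot(name): name is "side" or "top" or "wrist"; returns a dict with "color" (420x560x3 uint8, red, green, blue), "range_z" (420x560 float32, mm along the optical axis (not along the pixel's ray), 0 where there is no reading), "fovy" (degrees; the focal length in pixels is half the picture's height over the tangent of half this angle, whatever the lens; pixels are square), "cx", "cy" (the principal point, pixels), "R" (3x3) and "t" (3): a world point X has camera coordinates R X + t. Camera axes: x right, y down, z forward; pixel columns grow to the right and rows downward; lengths in mm; the calibration is good to about 2 mm. A picture is of the moment at which its call begins.
- ctrl.finish_job(): hands the job in; it is judged then, once.
The state is a dict: "t": time; "qpos": joint angles; "joint_velocities": joint speeds; "effort": joint torques, N m; "eef_pos": TCP position; "tcp_rot": TCP orientation; "ft_force": force on the tool from outside, world axes, zero at the start; "torque": the same for the moment, N m; "grip_width": finger opening in mm; "grasp_force": force on a finger pad.
Only numpy, scipy, OpenCV 4.12 (cv2) and the standard library are available. Lean on these libraries where they do the work, as an engineer would, in place of code of your own. Each camera call takes 0.05 s, during which the arm holds its last target. There are 200 camera calls.

### The job

Push the photometer's open filter drawer home until it clicks in and sits flush. Then take the tall glass cell out of the stand, gripping it by its two frosted faces only and never touching its clear windows, and hold it upright in the light path, midway between the two lens tubes, with a clear window square to each tube and the beam passing through the middle of the width and the lower half of the height of the windows. Finish while still holding it there, clear of the instrument; leave the short cell and the loose empty dish behind the stand where they are.

Things in the scene. Friction and masses are not known exactly. Their poses are not given: they have to be found in the camera images.
- photometer: White instrument, fixed to the worktop; base 100 x 130 mm (x, y), top of the base 40 mm above the worktop. Origin: centre of its underside; x points from its front (with the drawer) to its back, y along the light beam, z up. Two aluminium posts (34 mm in x, 18 mm in y, 92 mm high) stand on it at x = +12 mm, y = -52 and +52 mm; from each a black lens tube (24 mm diameter) points inward along y at 75 mm above the worktop. The mouths of the tubes are 60 mm apart.
- beam_middle (a point): Middle of the light beam, halfway between the two lens tubes, 75 mm above the worktop (35 mm above the base's top). At x = +12, y = 0, z = 75 mm of the photometer, same axes: the beam runs along y.
- filter_drawer (a joint): Travel of the filter drawer in m: 0 = home (seated), grows as it is pulled out towards the photometer's front (its -x); starts 22 to 45 mm out. Sliding friction is about 0.5 N and it stays where it is left; between about 9 and 4 mm from home a sprung detent resists, passed by a push of about 3 N, and over the last 2 to 3 mm it pulls the drawer home. Hard stop at 0.
- drawer_front (a point): Centre of the outer (front) face of the grey drawer front, 21 mm above the worktop; the face is 54 mm wide (y) and 30 mm high (6 to 36 mm above the worktop) and looks to the photometer's -x; a small lip stands out 4 mm at its upper edge. Moves with the drawer; at home this face is 8.5 mm in front of the base's front face.
- cell_stand: Mid-grey plastic block 40 x 90 x 16 mm (x, y, z), fixed; two rectangular sockets 10 mm deep at y = -22 and +22 mm. Origin: centre of its underside. The cells stand upright in the sockets with about 1.5 mm of play all round, their axes parallel to the stand's.
- cell: The tall cell: open-topped rectangular glass cell 18 x 26 x 60 mm (x, y, z), about 40 g, in one of the two sockets of the stand (either one). Origin: centre of its underside, 6 mm above the worktop at the start. The two opaque white frosted faces are the wide ones, looking to its +x and -x, 18 mm apart, 25 mm wide, full height; the two clear windows look to its +y and -y, 26 mm apart, 14 mm clear width.
- cell_window (a point): Point on the cell's centre line 16 mm above its underside: where the beam should pass, going along the cell's y. Same axes as the cell.
- short_cell: The short cell, 18 x 26 x 36 mm, otherwise like the tall one, in the other socket; to be left alone. Origin: centre of its underside.
- dish: Clear shallow empty dish, 96 mm across, 16 mm high, loose; to be left alone. Origin: centre of its underside.
Things that resemble listed ones, but are neither listed nor needed, are in the scene too. What is shaped like the cell but blue is not meant.

How it is judged (in metres and radians):
On the way, in this order (a step that is already met when the one before it is completed fails the run):
1. the filter drawer is seated home (value of joint filter_drawer below 0.002 m), for 0.2 s.
2. the tall cell is gripped and lifted clear of the stand (height (world z) of cell above 0.025 m and contact force between the fingers and cell above 1 N and contact force between cell and cell_stand below 0.1 N), for 0.2 s.
At the end, for the whole second after the job is handed in: Drawer within 2 mm of home; tall cell held still in the fingers, not touching the photometer, upright and square to the beam within 0.17 rad; its window point within 5 mm of the beam sideways, 14 mm of midway along it, 14 mm below to 12 mm above it (value of joint filter_drawer below 0.002 m and x of cell_window in the frame of beam_middle between -0.005 and 0.005 m and y of cell_window in the frame of beam_middle between -0.014 and 0.014 m and z of cell_window in the frame of beam_middle between -0.014 and 0.012 m and angle between the y axis of cell and the y axis of photometer, either way round below 0.17 rad and angle between cell's own z axis and vertical below 0.17 rad and contact force between the fingers and cell above 1 N and contact force between cell and photometer below 0.1 N and linear speed of cell below 0.02 m/s); the arm keeps its last pose, push and grip.
It fails at once if the fingers press on a clear window of the tall cell (contact force between the fingers and cell_win_a above 1 N or contact force between the fingers and cell_win_b above 1 N).
It fails at once if the short cell is moved (distance of short_cell from where it was at the start of the episode above 0.015 m).
It fails at once if the dish is displaced (distance of dish from where it was at the start of the episode above 0.03 m).
It also fails if it takes over 45 s, if anything falls off the work surface, if the arm or the gripper's body presses on something with over 40 N, if the wrist force passes 120 N, or if a joint passes its speed limit or range.

## Working session

There is one attempt and no reset: what is moved stays moved. The work goes in short steps, Python scripts to look and compute and a shell command to move; the robot and the scene stay as the last step left them, time stands still between calls to the robot, and variables do not carry over. Pictures are saved under pics/ and viewed, at most 10 in all, crops included, and the job is handed in when it is done.

```bash
mkdir -p pics; ls
cat > h.py <<'E'
import numpy as np,cv2
from cell import ctrl
def snap(n,save=None):
    s=ctrl.snapshot(n)
    np.savez('pics/last_%s.npz'%n,**{k:np.array(v) for k,v in s.items()})
    if save: cv2.imwrite('pics/'+save,s['color'][:,:,::-1])
    return s
def load(n): return dict(np.load('pics/last_%s.npz'%n))
def pts(s):
    z=s['range_z'].astype(float);H,W=z.shape
    f=H/2/np.tan(np.radians(float(s['fovy']))/2)
    v,u=np.mgrid[:H,:W]
    c=np.stack([(u-s['cx'])/f*z,(v-s['cy'])/f*z,z],-1)
    return (c-s['t'])@s['R']
E
python3 - <<'E'
from h import *
for n in('top','side'):
    s=snap(n,n+'0.png');print(n,s['fovy'],s['cx'],s['cy'],-s['R'].T@s['t'])
print(ctrl.observe())
E
```

```text
pics
top 49.147772189311965 278.7638347571865 204.74957028754503 [ 410.45802765 -466.028277    907.89348424]
side 42.55639220830443 278.5310904233084 202.3900968786452 [183.94549072 280.59416094 361.60888931]
{'t': 0.1, 'qpos': array([ 0.99453085,  0.42666568,  0.07387055,  1.60653484, -0.03406864,
        1.11081401, -0.06712507]), 'joint_velocities': array([ 0.00053864, -0.00066089, -0.00073011, -0.0022634 ,  0.00213141,
        0.00336494,  0.00049458]), 'effort': array([ 1.06846110e-02, -9.51522303e+01,  3.77242282e+00, -4.64396811e+01,
        1.97456841e-02,  6.43489882e-03, -5.95733945e-05]), 'eef_pos': array([ 279.20715437, -614.14324756,  230.6872928 ]), 'tcp_rot': array([-3.06928037e+00, -6.64962063e-01,  5.63321421e-04]), 'ft_force': array([-0.34467219,  0.27264615,  0.48734371]), 'torque': array([-0.0206694 ,  0.02700621, -0.04757815]), 'grasp_force': 0.0, 'grip_width': 85.43562786378821}
```

View pics/top0.png

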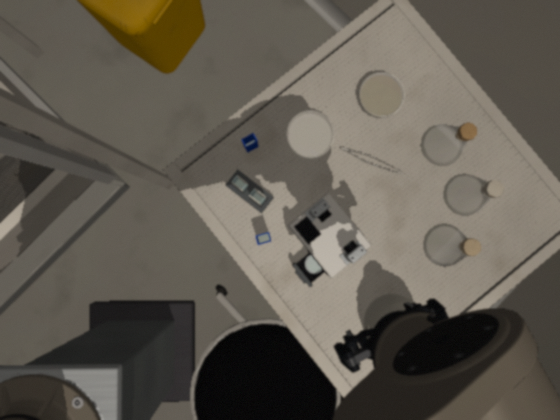

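View pics/side0.png

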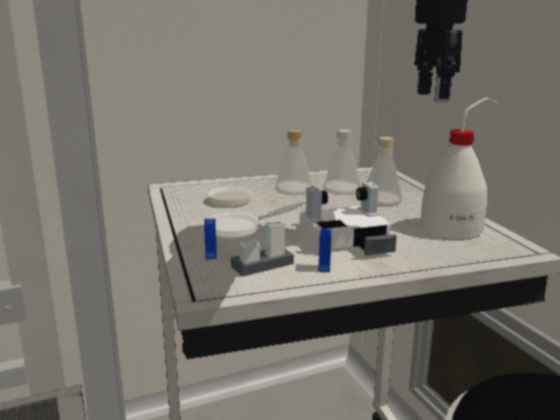

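The top view shows the stand at about (249,190), the photometer at (330,237) with its drawer out towards the lower left (310,265), and blue decoys at (250,143) and (263,238). The dishes are at (310,133) and (381,94), and the wash bottle is near (385,300). In the side view the tall cell is at (274,240) and the short one at (249,252). The drawer is at (380,243).

Run:
```python
from h import *
s=load('top');c=s['color'][120:300,215:395,::-1]
c=cv2.resize(np.clip(c.astype(float)*1.6,0,255).astype(np.uint8),None,fx=3.3,fy=3.3,interpolation=cv2.INTER_CUBIC)
P=pts(s)[120:300,215:395]
z=P[...,2];zi=cv2.applyColorMap(np.clip(z*2,0,255).astype(np.uint8),cv2.COLORMAP_JET)
cv2.imwrite('pics/crop1.png',c)
s2=load('side');d=s2['color'][170:290,190:410,::-1]
cv2.imwrite('pics/crop2.png',cv2.resize(np.clip(d.astype(float)*1.3,0,255).astype(np.uint8),None,fx=3.6,fy=3.6,interpolation=cv2.INTER_CUBIC))
Pt=pts(s)
for (u,v) in [(280,230),(249,190),(240,184),(257,196),(330,245),(322,210),(353,248),(310,265),(300,270),(263,238),(310,133)]: print(u,v,Pt[v,u].round(1))
```

```text
280 230 [ 413.2 -477.2   -1.3]
249 190 [ 491.2 -417.3   18.7]
240 184 [ 503.9 -399.3   10.3]
257 196 [ 480.3 -432.4    7.3]
330 245 [ 384.2 -570.6   40.9]
322 210 [ 447.8 -550.8   94.3]
353 248 [ 379.8 -606.3   85.2]
310 265 [ 345.3 -534.2   17.6]
300 270 [ 337.3 -513.9   34.5]
263 238 [ 397.8 -443.6    2.4]
310 133 [ 603.2 -537.5   15.2]
```

View pics/crop1.png

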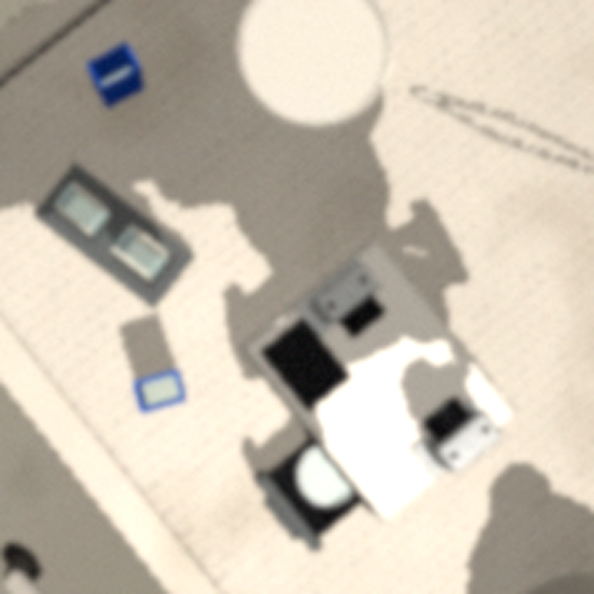

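View pics/crop2.png

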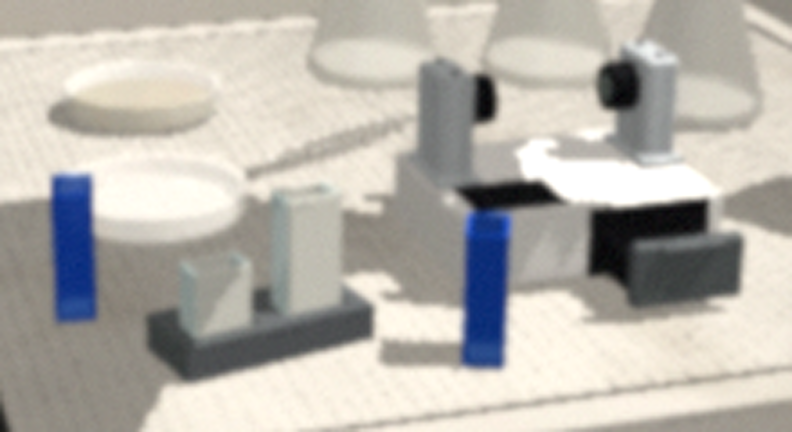

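The top crop shows the stand with the tall cell in the lower-right socket at (142,250) and the short one at (80,205). Photometer corners are near (380,240), (510,410), (390,520) and (250,350), and the drawer front runs from (262,482) to (315,545). The side crop confirms that the cell nearer the photometer is the tall one. Next I'll fit the poses.

```bash
cat >> h.py <<'E'
def ray(s,u,v,z):
    f=s['color'].shape[0]/2/np.tan(np.radians(float(s['fovy']))/2)
    d=s['R'].T@np.array([(u-s['cx'])/f,(v-s['cy'])/f,1]);o=-s['R'].T@s['t']
    return o+d*(z-o[2])/d[2]
E
python3 - <<'E'
from h import *
s=load('top');P=pts(s)
C=lambda x,y,z:ray(s,215+(x+.5)/3.3-.5,120+(y+.5)/3.3-.5,z)[:2]
cor=np.array([C(*p,40) for p in [(380,240),(510,410),(390,520),(250,350)]])
print('corners',cor.round(0).tolist(),'c',cor.mean(0),'sides',np.linalg.norm(np.diff(cor,axis=0),axis=1))
Q=P[120:320,215:420].reshape(-1,3);Q=Q[np.isfinite(Q).all(1)]
def rect(m,name):
    r=cv2.minAreaRect(m[:,:2].astype(np.float32));print(name,len(m),r)
m=Q[(abs(Q[:,2]-40)<4)&(np.linalg.norm(Q[:,:2]-cor.mean(0),axis=1)<84)];rect(m,'base');print(np.median(m,0))
m=Q[(Q[:,2]>84)&(Q[:,2]<100)&(np.linalg.norm(Q[:,:2]-cor.mean(0),axis=1)<80)]
for c in (C(345,292,92),C(470,444,92)):
    k=m[np.linalg.norm(m[:,:2]-c,axis=1)<22];rect(k,'post');print(c,k.mean(0))
st=np.array([C(*p,16) for p in [(75,165),(190,258),(153,304),(37,212)]]);print('stand',st.mean(0),np.linalg.norm(np.diff(st,axis=0),axis=1), np.degrees(np.arctan2(*(st[1]-st[0])[::-1])))
tc=np.array([C(*p,66) for p in [(128,228),(174,250),(160,278),(112,256)]]);print('tall',tc.mean(0),tc.round(0).tolist())
d=np.array([C(*p,36) for p in [(262,482),(315,545)]]);print('drawer',d,d.mean(0),np.linalg.norm(d[1]-d[0]))
d=side=load('side');S=pts(d)
for u,v in [(455,200),(461,140),(440,220),(325,245),(325,262),(380,243),(274,240),(440,60),(395,243),(366,246),(274,222),(274,232),(262,240),(284,240)]: print(u,v,S[v,u].round(0))
E
```

```text
corners [[484.0, -572.0], [386.0, -645.0], [324.0, -575.0], [421.0, -496.0]] c [ 403.51623043 -572.0190074 ] sides [122.26988601  93.11950815 125.17595476]
base 2913 ((403.3392639160156, -569.3447265625), (129.8095703125, 100.49713134765625), 38.48455810546875)
[ 402.76880848 -568.97195832   40.22662354]
post 250 ((446.4789733886719, -550.1154174804688), (30.47527503967285, 33.47625732421875), 38.37926483154297)
[ 451.26888041 -546.12301562] [ 448.56571497 -548.45763661   90.42186536]
post 247 ((374.3691101074219, -607.9042358398438), (28.651283264160156, 33.85078811645508), 39.87238693237305)
[ 369.0650078  -612.20576439] [ 372.88825913 -609.04909448   90.47274845]
stand [ 489.9909268  -417.38604249] [87.59678073 34.81039945 87.50770318] -129.4563830547326
tall [ 475.17117899 -436.6588841 ] [[489.0, -428.0], [477.0, -454.0], [461.0, -446.0], [474.0, -419.0]]
drawer [[ 345.6038861  -502.66053199]
 [ 309.58779267 -532.57083888]] [ 327.59583939 -517.61568544] 46.816508237674405
455 200 [ 228. -641.   70.]
461 140 [ 231. -675.  167.]
440 220 [ 248. -638.   32.]
325 245 [ 394. -434.   42.]
325 262 [ 393. -435.   14.]
380 243 [ 327. -514.   25.]
274 240 [ 472. -424.   42.]
440 60 [ 268. -571.  305.]
395 243 [ 306. -531.   21.]
366 246 [ 346. -498.   23.]
274 222 [ 479. -441.   64.]
274 232 [ 472. -424.   55.]
262 240 [ 532. -514.   -3.]
284 240 [ 462. -440.   37.]
```

```bash
cat >> h.py <<'E'
from scipy.spatial.transform import Rotation as Ro
PC=np.array([403.3,-569.4]);PY=38.5   # photometer centre, yaw of its y axis
def ph(x,y):
    a=np.radians(PY-90);return PC+x*np.array([np.cos(a),np.sin(a)])+y*np.array([-np.sin(a),np.cos(a)])
def delta(xy,z,yaw_y):
    "shift mm and turn deg in tool axes to a tool-down pose with tool y at yaw_y"
    o=ctrl.observe();R0=Ro.from_rotvec(o['tcp_rot']);a=np.radians(yaw_y)
    y=np.array([np.cos(a),np.sin(a),0]);zz=np.array([0,0,-1.]);x=np.cross(y,zz)
    R1=Ro.from_matrix(np.stack([x,y,zz],1))
    print('shift',R0.inv().apply(np.r_[xy,z]-o['eef_pos']).round(1),'turn',np.degrees((R0.inv()*R1).as_rotvec()).round(2))
def st():
    o=ctrl.observe();print({k:np.round(o[k],2).tolist() for k in('t','eef_pos','tcp_rot','ft_force','grip_width','grasp_force')})
    d=o['eef_pos'][:2]-PC;a=np.radians(PY-90);c,s_=np.cos(a),np.sin(a)
    print('phot xy',(d@[c,s_]).round(1),(d@[-s_,c]).round(1))
E
python3 - <<'E'
from h import *
s=load('top');P=pts(s)
# stand and cell refinement, drawer
Q=P[170:225,215:290].reshape(-1,3)
m=Q[(abs(Q[:,2]-16)<4)];print('stand',cv2.minAreaRect(m[:,:2].astype(np.float32)))
for lo,hi in((34,50),(58,72)):
    m=Q[(Q[:,2]>lo)&(Q[:,2]<hi)]; print(lo,len(m), m.mean(0) if len(m) else '')
S=pts(load('side'))
D=S[225:265,355:405].reshape(-1,3);a=np.radians(PY-90);u=np.array([np.cos(a),np.sin(a)]);w=np.array([-u[1],u[0]])
D=D[(D[:,2]>8)&(D[:,2]<30)];dx=(D[:,:2]-PC)@u;dy=(D[:,:2]-PC)@w
k=(dx<-75)&(dx>-110);print('face',k.sum(),np.percentile(dx[k],[10,50,90]),np.percentile(dy[k],[1,50,99]))
T=S[195:262,255:295].reshape(-1,3);T=T[(T[:,2]>22)&(T[:,2]<60)&(np.linalg.norm(T[:,:2]-[475,-435],axis=1)<22)]
r=cv2.fitLine(T[:,:2].astype(np.float32),cv2.DIST_HUBER,0,.01,.01).ravel();print('cell face',len(T),r,np.degrees(np.arctan2(r[1],r[0])),T.mean(0))
print(ph(-118,-26));delta(ph(-118,-26),90,-51.5)
E
```

```text
stand ((473.4292907714844, -438.4761962890625), (145.27944946289062, 40.06705093383789), 51.71108627319336)
34 76 [ 495.78501471 -409.87364059   41.32869747]
58 57 [ 477.26941921 -434.24139733   65.46264353]
face 405 [-92.41606477 -90.64620153 -88.84874014] [-53.31393697 -25.22954102  -0.13196417]
cell face 463 [   0.7370318    0.6758581  470.65317   -428.94467  ] 42.52082 [ 473.22554081 -428.40891738   41.505127  ]
[ 309.4954608  -493.23761804]
shift [ 77.6 -97.4 140.8] turn [ -0.07  -0.   -14.05]
```

```bash
python3 -m jog '[19,-24,15,0,0,-5,0, 39,-49,50,0,0,-10,0, 58,-73,90,0,0,-14,0, 78,-97,120,0,0,-14,0, 78,-97,140,0,0,-14,0, 78,-97,140,0,0,-14,0]' 40; python3 -c "
from h import *
st();delta(ph(-118,-26),16,-51.5)"
```

```text
t: 0.6
eef_pos: [309.6, -488.3, 86.0]
tcp_rot: [-2.957, -1.037, 0.003]
ft_force: [-0.3, 1.1, -0.8]
grip_width: 12.5
grasp_force: 0.0
{'t': 0.6, 'eef_pos': [309.56, -488.31, 86.0], 'tcp_rot': [-2.96, -1.04, 0.0], 'ft_force': [-0.31, 1.13, -0.78], 'grip_width': 12.49, 'grasp_force': 0.0}
phot xy -121.8 -22.9
shift [-3.2  4.4 70. ] turn [-0.49 -0.07  0.14]
```

```bash
python3 -m jog '[0,0,35,0,0,0,0, 0,0,70,0,0,0,0, 0,0,70,0,0,0,0,0,0,70,0,0,0,0]'; python3 -c "
from h import *
st();snap('side','side1.png')"
```

```text
t: 0.93
eef_pos: [309.5, -493.8, 21.1]
tcp_rot: [-2.964, -1.033, 0.002]
ft_force: [0.1, 0.6, 0.2]
grip_width: -0.4
grasp_force: 0.0
{'t': 0.93, 'eef_pos': [309.48, -493.8, 21.05], 'tcp_rot': [-2.96, -1.03, 0.0], 'ft_force': [0.14, 0.57, 0.2], 'grip_width': -0.41, 'grasp_force': 0.0}
phot xy -117.6 -26.4
```

View pics/side1.png

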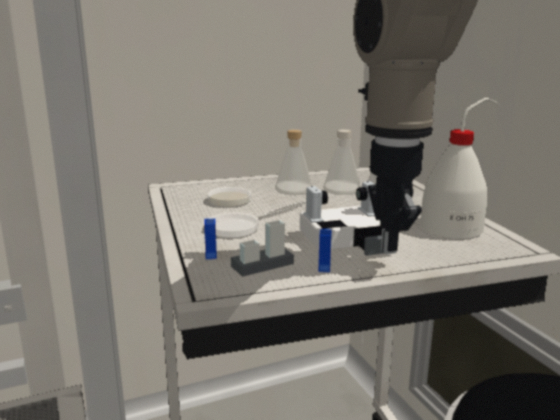

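The closed fingers are at (393,235), just in front of the drawer face at (374,245). Now I push along tool +y.

```bash
python3 -m jog '[0,5,2,0,0,0,0, 0,10,2,0,0,0,0, 0,15,2,0,0,0,0, 0,20,2,0,0,0,0,0,24,2,0,0,0,0,0,28,2,0,0,0,0,0,31,2,0,0,0,0,0,33,2,0,0,0,0]'; python3 -c "
from h import *
st();S=pts(snap('side','side2.png'))
D=S[225:265,340:420].reshape(-1,3);a=np.radians(PY-90);u=np.array([np.cos(a),np.sin(a)]);w=np.array([-u[1],u[0]])
D=D[(D[:,2]>8)&(D[:,2]<30)];dx=(D[:,:2]-PC)@u;dy=(D[:,:2]-PC)@w
k=(dy>-10)&(dy<2)&(dx<-52)&(dx>-100);print(k.sum(),np.percentile(dx[k],[5,25,50,75,95]) if k.sum() else 0)"
```

```text
t: 1.65
eef_pos: [331.0, -520.0, 19.3]
tcp_rot: [-2.966, -1.035, -0.0]
ft_force: [-0.4, 0.6, 0.5]
grip_width: -0.0
grasp_force: 0.3
{'t': 1.65, 'eef_pos': [331.05, -519.97, 19.31], 'tcp_rot': [-2.97, -1.03, -0.0], 'ft_force': [-0.44, 0.61, 0.48], 'grip_width': -0.0, 'grasp_force': 0.3}
phot xy -83.7 -25.8
99 [-71.22163239 -69.90509433 -68.83698852 -66.72873472 -54.17583167]
```

```bash
python3 -m jog '[0,2,0,0,0,0,0, 0,4,0,0,0,0,0, 0,6,0,0,0,0,0, 0,8,0,0,0,0,0,0,9,0,0,0,0,0,0,10,0,0,0,0,0,0,11,0,0,0,0,0,0,11,0,0,0,0,0]'; python3 -c "
from h import *
st();S=pts(snap('side','side3.png'))
D=S[225:265,340:420].reshape(-1,3);a=np.radians(PY-90);u=np.array([np.cos(a),np.sin(a)]);w=np.array([-u[1],u[0]])
D=D[(D[:,2]>8)&(D[:,2]<30)];dx=(D[:,:2]-PC)@u;dy=(D[:,:2]-PC)@w
k=(dy>-10)&(dy<2)&(dx<-52)&(dx>-100);print(k.sum(),np.percentile(dx[k],[5,25,50,75,95]) if k.sum() else 0)"
```

```text
t: 2.37
eef_pos: [337.8, -528.6, 19.4]
tcp_rot: [2.966, 1.034, 0.0]
ft_force: [0.3, 0.5, -0.2]
grip_width: -0.1
grasp_force: 0.0
{'t': 2.37, 'eef_pos': [337.81, -528.55, 19.39], 'tcp_rot': [2.97, 1.03, 0.0], 'ft_force': [0.29, 0.46, -0.16], 'grip_width': -0.14, 'grasp_force': 0.0}
phot xy -72.7 -25.8
86 [-59.25076227 -58.3104191  -57.58286286 -56.11438845 -54.05780649]
```

```bash
python3 -m jog '[0,0.5,0,0,0,0,0, 0,1,0,0,0,0,0, 0,1.5,0,0,0,0,0, 0,2,0,0,0,0,0,0,2,0,0,0,0,0]'; python3 -c "
from h import *
st()"
```

```text
t: 2.83
eef_pos: [338.5, -529.5, 19.3]
tcp_rot: [-2.965, -1.034, 0.0]
ft_force: [-2.6, 3.8, 3.0]
grip_width: -0.4
grasp_force: 2.3
{'t': 2.83, 'eef_pos': [338.55, -529.48, 19.26], 'tcp_rot': [-2.97, -1.03, 0.0], 'ft_force': [-2.64, 3.77, 3.0], 'grip_width': -0.37, 'grasp_force': 2.32}
phot xy -71.6 -25.8
```

```bash
python3 -m jog '[0,1,0,0,0,0,0, 0,2,0,0,0,0,0, 0,2,0,0,0,0,0,0,2,0,0,0,0,0]'; python3 -c "
from h import *
st()"; python3 -m jog '[0,-10,0,0,0,0,0, 0,-30,0,0,0,0,0, 0,-40,-30,0,0,0,0,0,-40,-65,0,0,0,0.5,0,-40,-100,0,0,0,1,0,-40,-110,0,0,0,1,0,-40,-110,0,0,0,1]'
python3 - <<'E'
from h import *
st();s=snap('side');S=pts(s)
D=S[225:265,340:420].reshape(-1,3);a=np.radians(PY-90);u=np.array([np.cos(a),np.sin(a)]);w=np.array([-u[1],u[0]])
D=D[(D[:,2]>8)&(D[:,2]<30)];dx=(D[:,:2]-PC)@u;dy=(D[:,:2]-PC)@w
k=(dy>-52)&(dy<2)&(dx<-52)&(dx>-100);print(k.sum(),np.percentile(dx[k],[5,25,50,75,95]) if k.sum() else 0)
k=(dy>5)&(dy<60)&(dx<-40)&(dx>-60);print('base front',k.sum(),np.median(dx[k]))
a=cv2.resize(s['color'][170:290,190:440,::-1],None,fx=3.2,fy=3.2,interpolation=cv2.INTER_CUBIC)
s=snap('top');P=pts(s);b=cv2.resize(s['color'][150:300,215:395,::-1],None,fx=3.2,fy=3.2,interpolation=cv2.INTER_CUBIC)
cv2.imwrite('pics/mid.png',a);cv2.imwrite('pics/midt.png',b)
Q=P[165:225,215:290].reshape(-1,3);m=Q[(abs(Q[:,2]-16)<4)&(np.linalg.norm(Q[:,:2]-[490,-417],axis=1)<52)];print('stand',len(m),cv2.minAreaRect(m[:,:2].astype(np.float32)),m.mean(0))
for lo,hi in((36,48),(60,72)):
    m=Q[(Q[:,2]>lo)&(Q[:,2]<hi)&(np.linalg.norm(Q[:,:2]-[487,-421],axis=1)<55)]; print(lo,len(m),m.mean(0),cv2.minAreaRect(m[:,:2].astype(np.float32)))
E
```

```text
t: 3.17
eef_pos: [338.7, -529.7, 19.1]
tcp_rot: [-2.963, -1.033, 0.002]
ft_force: [-7.8, 12.7, 14.0]
grip_width: -0.2
grasp_force: 8.0
{'t': 3.17, 'eef_pos': [338.71, -529.73, 19.09], 'tcp_rot': [-2.96, -1.03, 0.0], 'ft_force': [-7.85, 12.68, 13.96], 'grip_width': -0.2, 'grasp_force': 7.97}
phot xy -71.3 -25.9
t: 3.75
eef_pos: [316.4, -501.7, 132.8]
tcp_rot: [2.961, 1.032, 0.003]
ft_force: [0.6, 0.4, -0.3]
grip_width: 47.9
grasp_force: 0.0
{'t': 3.75, 'eef_pos': [316.35, -501.73, 132.85], 'tcp_rot': [2.96, 1.03, 0.0], 'ft_force': [0.63, 0.43, -0.3], 'grip_width': 47.94, 'grasp_force': 0.0}
phot xy -107.1 -25.9
362 [-59.5566819  -58.48771088 -57.55819402 -56.57920089 -55.22694766]
base front 150 -49.299007115520524
stand 610 ((490.51275634765625, -416.73779296875), (90.01419067382812, 39.954551696777344), 51.68205642700195) [ 490.26002889 -416.83882942   16.29981204]
36 67 [ 497.74197896 -407.05156856   41.71842011] ((490.4273681640625, -416.58306884765625), (70.2117919921875, 17.995590209960938), 51.515174865722656)
60 56 [ 477.61741412 -433.94532776   65.58893116] ((476.90704345703125, -434.082275390625), (26.082313537597656, 18.03018569946289), 52.06159973144531)
```

View pics/mid.png

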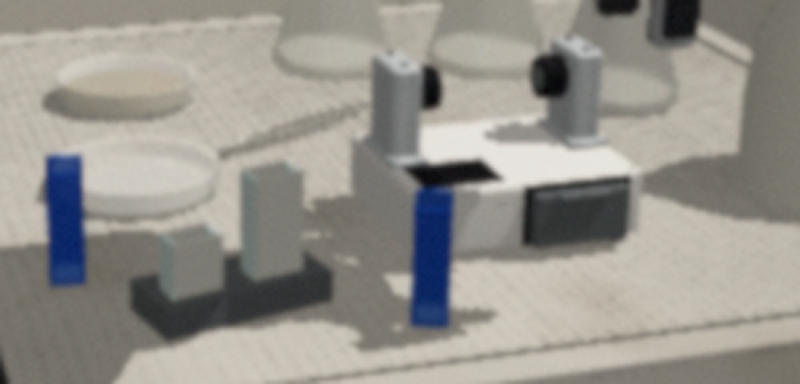

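The drawer face now sits flush (545–630,205), about 8.5 mm in front of the base. The cells and the dish haven't moved. Next I go above the tall cell.

```bash
python3 -c "
from h import *
delta([476.9,-434.1],110,-38.3)"
```

```text
shift [167.6  48.7  19.4] turn [ 6.000e-02  1.000e-02 -1.325e+01]
```

```bash
python3 -m jog '[30,9,0,0,0,-4,0.6, 65,19,0,0,0,-8,0.6, 100,29,0,0,0,-13,0.6, 135,39,10,0,0,-13,0.6, 158,46,19,0,0,-13.3,0.6, 168,49,19,0,0,-13.3,0.6, 168,49,19,0,0,-13.3,0.6, 168,49,19,0,0,-13.3,0.6]'; python3 -c "
from h import *
st();delta([476.9,-434.1],30,-38.3)
s=snap('wrist','w1.png');P=pts(s)
m=P.reshape(-1,3);m=m[(m[:,2]>60)&(m[:,2]<72)&(np.linalg.norm(m[:,:2]-[477,-434],axis=1)<25)];print(len(m),m.mean(0) if len(m) else 0, cv2.minAreaRect(m[:,:2].astype(np.float32)) if len(m) else 0)"
```

```text
t: 4.52
eef_pos: [476.5, -433.8, 109.0]
tcp_rot: [-2.825, -1.371, 0.002]
ft_force: [0.5, -0.4, -0.3]
grip_width: 51.1
grasp_force: 0.0
{'t': 4.52, 'eef_pos': [476.49, -433.83, 109.05], 'tcp_rot': [-2.82, -1.37, 0.0], 'ft_force': [0.47, -0.36, -0.27], 'grip_width': 51.06, 'grasp_force': 0.0}
phot xy -60.5 141.7
shift [ 0.1  0.7 79. ] turn [-0.11  0.02  0.07]
470 [ 477.52105299 -433.71276989   64.83534092] ((477.3064880371094, -433.7572937011719), (26.537246704101562, 17.75726890563965), 51.48615264892578)
```

View pics/w1.png

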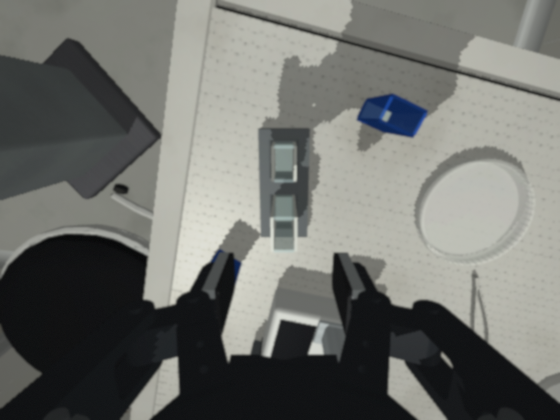

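The wrist view shows the tall cell centred between the fingers (284,235), the short cell at (284,160) and the decoy clear on the left (226,262). The fit gives (477.3, −433.8) with a yaw of 51.5°. Descend and grip.

```bash
python3 -m jog '[0.5,1,25,0,0,0,0.6, 0.5,1,50,0,0,0,0.6, 0.5,1,70,0,0,0,0.6, 0.5,1,79,0,0,0,0.6, 0.5,1,79,0,0,0,0.6]' 25; python3 -m jog '[0,0,0,0,0,0,0.3,0,0,0,0,0,0,0.15,0,0,0,0,0,0,0.1,0,0,0,0,0,0,0,0,0,0,0,0,0,0,0,0,0,0,0,0,0]' 25;python3 -c "
from h import *
st()"
```

```text
t: 4.98
eef_pos: [476.1, -434.4, 29.5]
tcp_rot: [-2.825, -1.367, 0.003]
ft_force: [-0.4, 0.4, -0.2]
grip_width: 51.3
grasp_force: 0.0
t: 5.48
eef_pos: [478.5, -434.7, 32.5]
tcp_rot: [2.826, 1.37, 0.0]
ft_force: [-2.6, 1.9, 8.0]
grip_width: 17.9
grasp_force: 30.9
{'t': 5.48, 'eef_pos': [478.52, -434.68, 32.46], 'tcp_rot': [2.83, 1.37, 0.0], 'ft_force': [-2.6, 1.9, 7.96], 'grip_width': 17.91, 'grasp_force': 30.92}
phot xy -58.6 142.7
```

```bash
python3 -m jog '[0,0,-5,0,0,0,0,0,0,-12,0,0,0,0,0,0,-25,0,0,0,0,0,0,-45,0,0,0,0,0,0,-65,0,0,0,0,0,0,-85,0,0,0,0,0,0,-100,0,0,0,0,0,0,-100,0,0,0,0]';python3 -c "
from h import *
st()
snap('side','side4.png');snap('top')
print(ph(12,0));delta(ph(12,0),135,-51.5)"
```

```text
t: 6.15
eef_pos: [479.9, -435.4, 136.1]
tcp_rot: [2.822, 1.369, 0.004]
ft_force: [1.4, -0.9, 0.4]
grip_width: 17.6
grasp_force: 29.8
{'t': 6.15, 'eef_pos': [479.94, -435.44, 136.14], 'tcp_rot': [2.82, 1.37, 0.0], 'ft_force': [1.44, -0.85, 0.37], 'grip_width': 17.64, 'grasp_force': 29.76}
phot xy -57.1 143.4
[ 410.77017564 -578.79129788]
shift [-155.4   36.    -2.2] turn [ 0.11 -0.02 13.25]
```

View pics/side4.png

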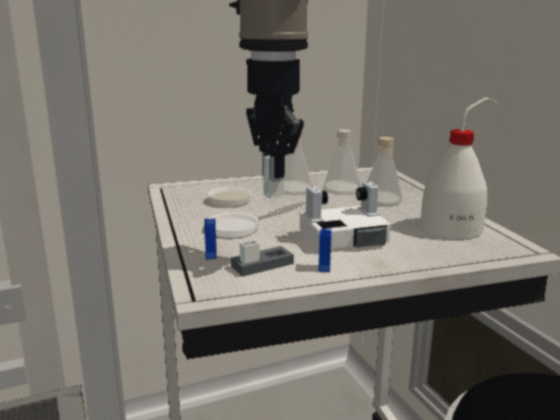

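The tall cell is lifted at (268,175), and the short cell (249,252) and the dish stay put. Now over the beam, turning 13.25°.

```bash
python3 -m jog '[-20,5,-8,0,0,3,0,-45,11,-10,0,0,7,0,-75,18,-10,0,0,11,0,-105,25,-10,0,0,13.2,0,-130,31,-10,0,0,13.2,0,-147,34,-10,0,0,13.2,0,-155,36,-10,0,0,13.2,0,-155,36,-10,0,0,13.2,0]'; python3 -m jog '[0,0,0,0,0,0,0,0,0,0,0,0,0,0]'
python3 - <<'E'
from h import *
st();delta(ph(12,0),135,-51.5)
s=snap('side');S=pts(s)
cv2.imwrite('pics/side5.png',cv2.resize(s['color'][90:270,240:460,::-1],None,fx=3.3,fy=3.3,interpolation=cv2.INTER_CUBIC))
p=S.reshape(-1,3);a=np.radians(PY-90);u=np.array([np.cos(a),np.sin(a)]);w=np.array([-u[1],u[0]])
dx=(p[:,:2]-PC)@u;dy=(p[:,:2]-PC)@w
k=(abs(dx-12)<30)&(abs(dy)<28)&(p[:,2]>97)&(p[:,2]<190)
col=s['color'].reshape(-1,3).mean(1);k&=col>70
print(k.sum())
for z0 in range(95,175,8):
    q=k&(p[:,2]>=z0)&(p[:,2]<z0+8)
    if q.sum()>3:print(z0,q.sum(),np.percentile(dx[q],[10,50,90]).round(1),np.percentile(dy[q],[2,50,98]).round(1))
E
```

```text
t: 6.92
eef_pos: [408.7, -580.1, 140.6]
tcp_rot: [-2.967, -1.031, 0.001]
ft_force: [-0.2, 0.8, -0.1]
grip_width: 17.5
grasp_force: 29.8
t: 7.08
eef_pos: [411.9, -576.7, 141.1]
tcp_rot: [-2.964, -1.039, -0.001]
ft_force: [0.7, 0.3, -0.1]
grip_width: 17.7
grasp_force: 29.8
{'t': 7.08, 'eef_pos': [411.91, -576.73, 141.13], 'tcp_rot': [-2.96, -1.04, -0.0], 'ft_force': [0.67, 0.27, -0.07], 'grip_width': 17.75, 'grasp_force': 29.77}
phot xy 11.1 2.2
shift [-2.2  0.9  6.1] turn [-0.03 -0.06  0.14]
512
111 55 [0.6 2.8 7.5] [-11.9   4.4  14.5]
119 83 [-0.   2.5 11.7] [-11.8   3.9  14.2]
127 85 [ 0.7  2.8 11.2] [-11.1   5.   14.1]
135 71 [-4.7  2.  14.2] [-10.    6.2  14.3]
143 59 [-5.   0.4 20.1] [-10.1  12.4  14.2]
151 47 [-5.3  5.5 23.9] [-8.8 12.8 14.1]
159 47 [-4.9  4.2 22.2] [-6.5 13.  14.5]
167 50 [-4.5  4.9 21.3] [-5.6 12.3 14.2]
```

View pics/side5.png

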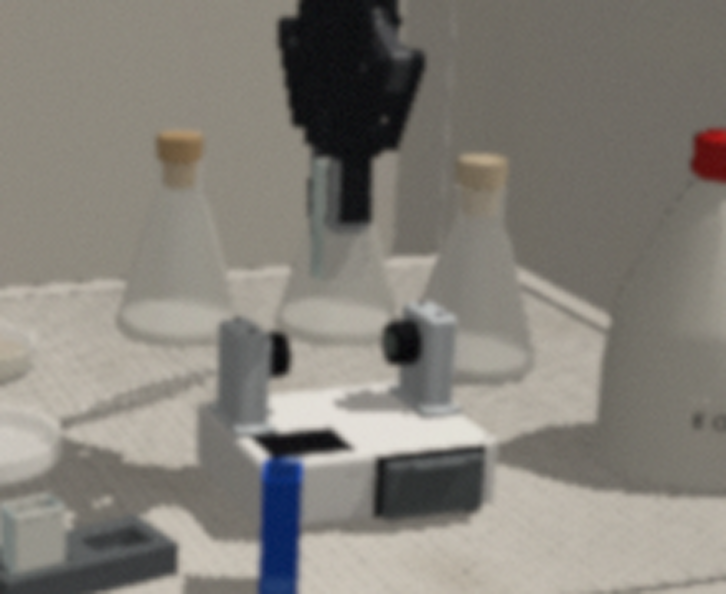

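The cell is held upright over the gap between the tubes, with its front face at (320–385, 240). It measures about (11.5, 1.3) in the photometer frame, with its underside at z ≈ 114.5. Descend 55.

```bash
python3 -m jog '[-1,0.5,8,0,0,0,0,-1,0.5,17,0,0,0,0,-1,0.5,26,0,0,0,0,-1,0.5,35,0,0,0,0,-1,0.5,43,0,0,0,0,-1,0.5,50,0,0,0,0,-1,0.5,55,0,0,0,0,-1,0.5,55,0,0,0,0]'; python3 -m jog '[0,0,0,0,0,0,0,0,0,0,0,0,0,0,0,0,0,0,0,0,0]'
python3 - <<'E'
from h import *
st()
s=snap('side');S=pts(s)
cv2.imwrite('pics/side6.png',cv2.resize(s['color'][130:270,260:440,::-1],None,fx=4.2,fy=4.2,interpolation=cv2.INTER_CUBIC))
p=S.reshape(-1,3);a=np.radians(PY-90);u=np.array([np.cos(a),np.sin(a)]);w=np.array([-u[1],u[0]])
dx=(p[:,:2]-PC)@u;dy=(p[:,:2]-PC)@w;col=s['color'].reshape(-1,3).mean(1)
k=(abs(dx-3)<5)&(abs(dy)<20)&(p[:,2]>43)&(p[:,2]<150)&(col>70)
for z0 in range(45,90,6):
    q=k&(p[:,2]>=z0)&(p[:,2]<z0+6)
    if q.sum()>3:print(z0,q.sum(),np.percentile(dx[q],[10,50,90]).round(1),np.percentile(dy[q],[2,50,98]).round(1))
q=k&(p[:,2]<86)&(p[:,2]>60)&(dx<6); r=cv2.fitLine(p[q][:,:2].astype(np.float32),cv2.DIST_HUBER,0,.01,.01).ravel();print('yaw',np.degrees(np.arctan2(r[1],r[0])))
s=snap('top');P=pts(s).reshape(-1,3)
m=P[(P[:,2]>109)&(P[:,2]<128)&(np.linalg.norm(P[:,:2]-ph(12,0),axis=1)<22)];print(len(m))
E
```

```text
t: 7.8
eef_pos: [409.8, -578.7, 84.8]
tcp_rot: [-2.964, -1.037, 0.001]
ft_force: [0.1, -0.2, -0.3]
grip_width: 17.5
grasp_force: 29.8
t: 8.05
eef_pos: [410.4, -579.5, 86.9]
tcp_rot: [2.965, 1.037, 0.001]
ft_force: [-0.0, 0.2, -0.2]
grip_width: 17.4
grasp_force: 29.8
{'t': 8.05, 'eef_pos': [410.36, -579.54, 86.88], 'tcp_rot': [2.96, 1.04, 0.0], 'ft_force': [-0.0, 0.23, -0.24], 'grip_width': 17.41, 'grasp_force': 29.77}
phot xy 12.3 -0.8
57 28 [1.3 3.2 5.9] [-13.6  -0.7  10.3]
63 46 [1.3 3.4 5.7] [-13.7  -0.4  10.1]
69 50 [1.2 3.7 6.3] [-14.8  -1.6  10.9]
75 52 [1.6 3.5 5.5] [-14.2  -1.7  10.2]
81 37 [-0.1  3.4  5.5] [-14.    2.2  11.7]
87 21 [-1.9 -0.9  4.9] [-11.4   6.9  11.2]
yaw 37.923733
0
```

View pics/side6.png

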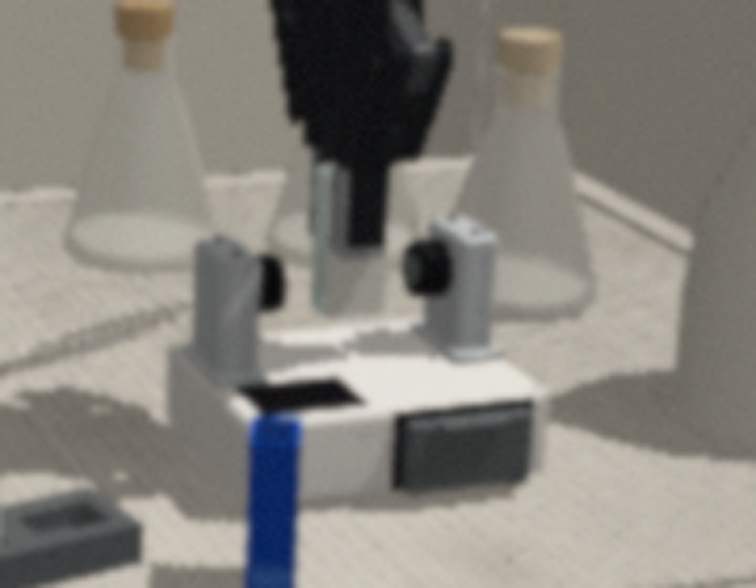

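The cell hangs between the tubes, from (315,165) to (385,312), upright and clear of the base, with the drawer flush. It measures x ≈ 12.4, y ≈ −2, underside z ≈ 59, all within tolerance.

```bash
python3 -c "
from cell import ctrl
print(ctrl.finish_job())"
```

```text
the job is handed in; nothing more can be done
None
```

I handed the job in at about 8 s of the 45 s allowed; no verdict came back. By my own measurements, the drawer is home and flush, and the tall cell is gripped by its frosted faces and held upright in the beam. It is within about 1 mm sideways, 2 mm along the beam and 1 mm in height, and clear of the instrument. The short cell and dish looked unmoved whenever I checked them.

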